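# File the second card box and close the rack

### The job

One small card box already stands in the metal file rack on the table. Stand the other, loose card box in the rack beside it, on its long edge with the two boxes face to face, then push the rack's sliding stop along until both boxes are held snug against the fixed end wall. Let go and leave both boxes upright.

Things in the scene. Friction and masses are not known exactly. Their poses are not given: they have to be found in the camera images.
- new_box_mid (a point): Middle of the loose card box (dark lid, pale grey base), which stands on its long edge on the table: 30 mm thick, 96 mm long, 58 mm high, the point 29 mm above what it stands on. Axes: x up, y along the length, z (level) through the 30 mm thickness. Grasp across the thickness. About 0.12 kg. The dark ink pad lying flat nearby is not it.
- filed_box_mid (a point): Middle of the equal card box (30 x 96 x 58 mm, loose) that already stands on its long edge in the rack, 0 to 12 mm from the end wall. Same axes as the other box. It slides when pushed.
- rack: File rack, fixed: aluminium base plate 114 mm along x, y from -0.118 to 0.096 m, 6 mm thick, no side walls; origin under it, z up. The row of boxes runs along y, their lengths along x, centred on x = 0. At the -y end stands the dark steel end wall, 100 mm wide, 10 mm thick, top 74 mm above the table, inner face at y = -0.108 m.
- stop (a joint): Sliding upright steel plate in the rack, 100 x 10 mm, top at 71 mm, flat foot behind it (+y) 25 mm long, 11 mm high. Value in m: 0 open, up to 0.15 towards the end wall; starts 0 to 0.025, stays where left. Box-side face at rack y = 0.055 - value, back face at 0.065 - value. Slides with 2 N plus about 1 N per box pushed. Both boxes tight: about 0.103.
Not all that is in view belongs to the job. What is shaped like the part that bears filed_box_mid but yellow is not meant.

How it is judged (in metres and radians):
At the end, for the whole second after the job is handed in: Both boxes stand on their long edges on the rack base, within 20 mm of its middle line and 10 degrees of upright and square: the first by the end wall, the new one between it and the stop. The stop is pushed up, with at most 10 mm of play left in the row (stop value above 0.093) (x of new_box_mid in the frame of rack between -0.02 and 0.02 m and y of new_box_mid in the frame of rack between -0.072 and -0.052 m and z of new_box_mid in the frame of rack between 0.027 and 0.043 m and angle between the x axis of each of new_box_mid, filed_box_mid and the z axis of rack, either way round below 0.18 rad and angle between the z axis of each of new_box_mid, filed_box_mid and the y axis of rack, either way round below 0.18 rad and x of filed_box_mid in the frame of rack between -0.02 and 0.02 m and y of filed_box_mid in the frame of rack between -0.102 and -0.08 m and z of filed_box_mid in the frame of rack between 0.027 and 0.043 m and value of joint stop above 0.093 m); the robot touches nothing.
It also fails if it takes over 48 s, if anything falls off the work surface, if the arm or the gripper's body presses on something with over 40 N, if the wrist force passes 120 N, or if a joint passes its speed limit or range.

### The arm

A 6-joint arm with a two-finger parallel gripper is mounted at the origin on a cart in front of the work surface, level with it; the furniture and walls round the work are solid. World frame = base frame: x ahead of the robot, y to its left, z up, the work surface at z = 0. Lengths are in mm, angles in rad, forces in N, time in s.
With the tool pointing down it reaches from about 250 to 775 mm from the base axis. Payload 4 kg.
Tool frame: the origin (TCP) lies midway between the tips of the shut fingers; the grasp point (between the pads) lies 19 mm behind it; z points along the fingers, y is the line along which they close (so a half turn about z gives the same grasp; the last joint's range is limited). The gripper opens to 94 mm and grips with 3 to 60 N. Pads are 16 mm wide; open, the fingers measure 119 mm over their backs; the gripper's body (75 mm by 177 mm) begins 78 mm behind the grasp point.
Start: joints at [-1.401, 0.087, 1.371, -0, 1.684, -0.103], TCP at [148.183, -529.681, 205.506] pointing down, gripper open.
Joint ranges: [-3.1, 3.1], [-0.76, 2.03], [0.27, 2.55], [-1.08, 4.22], [0.17, 2.65], [-2.57, 2.57]. Speed limits (rad/s): [2.79, 2.79, 3.14, 3.14, 3.14, 3.14].

### API

Orientations are given as a unit quaternion [x, y, z, w].
In Python, from workcell import get_state, snapshot, finish_job gives the robot as it stands. The module is installed in compiled form; this text tells all that it offers.
- The arm moves only by the shell command python3 -m creep 'ROWS' [OPENING] [FORCE]. ROWS is JSON, a list that holds one entry, the list of rows, each a list of 6 numbers: the shift along the tool's x, y, z in cm, then the turn, a rotation vector about the tool's x, y, z in degrees. In form: [[[x, y, z, wx, wy, wz], ...]]. A call has 1 to 12 rows; each row shifts and turns the commanded pose from where the row before left it, along the tool's axes as they then stand; what a row does not reach is not made up. A row lasts 1/8 s, in which the tool goes at most 62.5 mm and 10.7 degrees, less where a joint would pass 70% of its speed; a pose out of reach is approached as far as the arm can. A call with a gripper value outside its range is refused whole. OPENING is the opening, from 0 (shut) to 1 (fully open), set as the call begins (- or left out, the last holds). The fingers move at their own pace and stop on an object; FORCE is the grip in N (left out, the last holds). Time passes only in rows, so rows that do not move let the fingers close. It gives the time, the measured TCP pose, the force, the opening and the grip force at its end, in the units of the state.
- get_state(): the state, without advancing time (a new reading comes with each control period).
- snapshot(name): name is "side" or "top"; returns a dict with "frame" (420x560x3 uint8, blue, green, red), "fov_y" (degrees; the focal length in pixels is half the picture's height over the tangent of half this angle, whatever the lens; pixels are square), "cx", "cy" (the principal point, pixels), "rvec" (rotation vector, rad) and "tvec" (3), from world to camera coordinates, as OpenCV has them. Camera axes: x right, y down, z forward; pixel columns grow to the right and rows downward; lengths in mm; the calibration is good to about 2 mm. A picture is of the moment at which its call begins. There is no depth.
- finish_job(): hands the job in; it is judged then, once.
The state is a dict: "t": time; "q": joint angles; "qd": joint speeds; "joint_efforts": joint torques, N m; "eef_pos": TCP position; "tcp_rot": TCP orientation; "ft_force": force on the tool from outside, world axes, zero at the start; "torque": the same for the moment, N m; "gripper_width": opening from 0.0 (shut) to 1.0 (fully open); "grip_force": force on a finger pad.
Only numpy, scipy, OpenCV 4.12 (cv2) and the standard library are available. Lean on these libraries where they do the work, as an engineer would, in place of code of your own. Each camera call takes 0.05 s, during which the arm holds its last target. There are 200 camera calls.

## Working session

There is one attempt and no reset: what is moved stays moved. The work goes in short steps, Python scripts to look and compute and a shell command to move; the robot and the scene stay as the last step left them, time stands still between calls to the robot, and variables do not carry over. Pictures are saved under pics/ and viewed, at most 10 in all, crops included, and the job is handed in when it is done.

```bash
mkdir -p pics; cat > h.py <<'E'
import numpy as np,cv2,json
from workcell import *
def snap(n,f=None):
    s=snapshot(n)
    if f: cv2.imwrite('pics/'+f,s['frame'])
    s=dict(s); fr=s.pop('frame'); s={k:np.array(v).tolist() for k,v in s.items()}
    json.dump(s,open(n+'.json','w')); return fr
def ray(n,u,v,z):
    s=json.load(open(n+'.json')); f=210/np.tan(np.radians(s['fov_y'])/2)
    R=cv2.Rodrigues(np.array(s['rvec'],float))[0]; t=np.array(s['tvec'],float).ravel()
    c=-R.T@t; d=R.T@np.array([(u-s['cx'])/f,(v-s['cy'])/f,1]); return c+d*(z-c[2])/d[2]
def proj(n,p):
    s=json.load(open(n+'.json')); f=210/np.tan(np.radians(s['fov_y'])/2)
    K=np.array([[f,0,s['cx']],[0,f,s['cy']],[0,0,1]])
    return cv2.projectPoints(np.array(p,float).reshape(-1,3),np.array(s['rvec'],float),np.array(s['tvec'],float),K,None)[0].reshape(-1,2)
E
python3 - <<'E'
from h import *
a=snap('top');b=snap('side')
cv2.imwrite('pics/a.png',cv2.resize(a,(800,600),interpolation=3));cv2.imwrite('pics/b.png',cv2.resize(b,(800,600),interpolation=3))
print(open('top.json').read(),open('side.json').read(),get_state())
E
```

```text
{"fov_y": 54.59297821630408, "cx": 282.33211330844864, "cy": 211.77855505466945, "rvec": [2.1361754256794088, -2.1135836267565273, 0.21462896486677474], "tvec": [32.34967676514967, 550.9262288502828, 919.3476113990355]} {"fov_y": 44.57195710736469, "cx": 274.2736077078011, "cy": 212.50015408942093, "rvec": [0.4865014703829296, -2.63348513895902, 1.278759596395785], "tvec": [519.1534699139469, 143.1348787008468, 1123.1496567565637]} {'t': 0.1, 'q': array([-1.40112004e+00,  8.78696001e-02,  1.37205879e+00, -2.26707220e-05,
        1.68362836e+00, -1.03111879e-01]), 'qd': array([ 0.00036027, -0.00280895, -0.00329774, -0.00163231,  0.00169867,
        0.00027847]), 'joint_efforts': array([ 2.39125024e-03, -3.41253197e+01, -3.03301191e+01,  7.21494528e-02,
        3.04263749e-02, -1.01344317e-04]), 'eef_pos': array([ 148.07789206, -529.18141211,  204.45001467]), 'tcp_rot': array([ 9.90712433e-01,  1.35970259e-01, -4.39369383e-05, -9.81128084e-04]), 'ft_force': array([-1.15311205, -0.01885926,  0.14210592]), 'torque': array([-0.02078342, -0.01557686,  0.01381132]), 'grip_force': 0.0, 'gripper_width': 0.9996114871422748}
```

View pics/a.png

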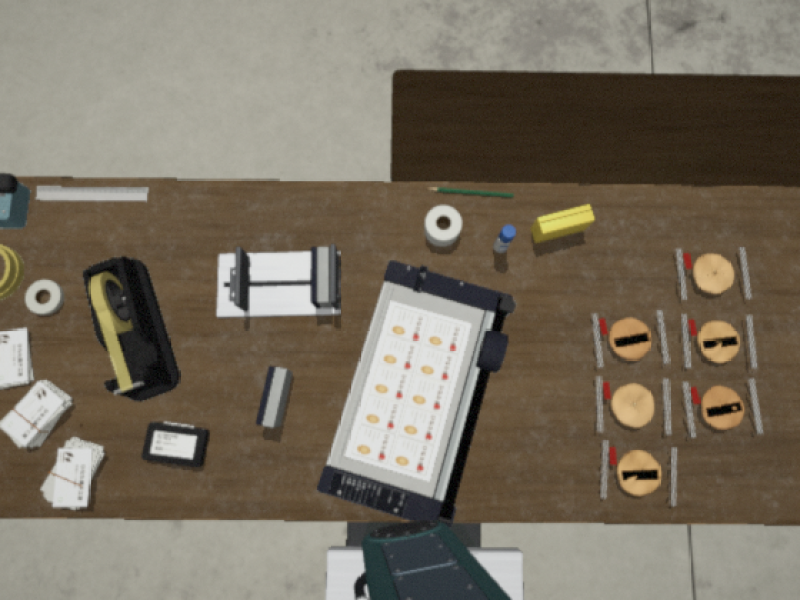

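View pics/b.png

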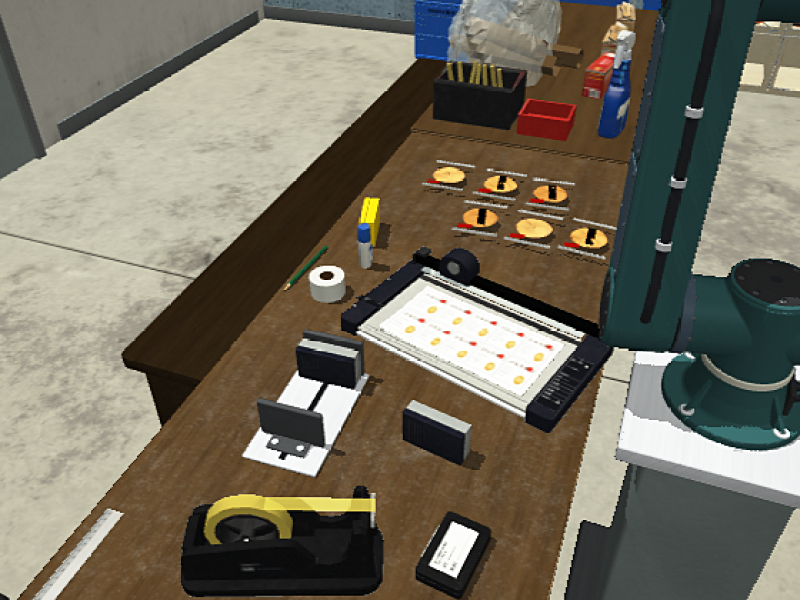

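The top view shows the rack at about (280,283) of the enlarged picture, with the end wall and filed box on the right and the stop on the left. The loose box is at (273,397). The ink pad at (176,445) and the yellow box at (563,223) are distractors. I'll enlarge the rack and box area.

```bash
python3 - <<'E'
from h import *
a=cv2.imread('pics/a.png')
a=snap('top');b=snap('side')
A=cv2.resize(a[165:310,145:245],None,fx=4,fy=4,interpolation=2) 
B=cv2.resize(b[225:340,165:335],None,fx=4,fy=4,interpolation=2)
B=cv2.copyMakeBorder(B,0,580-460,0,0,0)
# top 400x580 ; side 680x460
cv2.imwrite('pics/c.png',A);cv2.imwrite('pics/d.png',B[:460])
E
```

```text
(no output)
```

View pics/c.png

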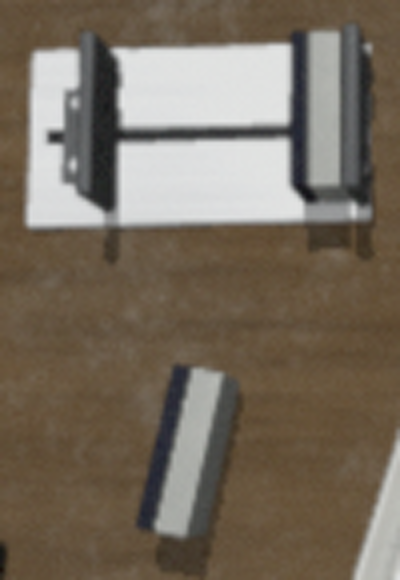

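View pics/d.png

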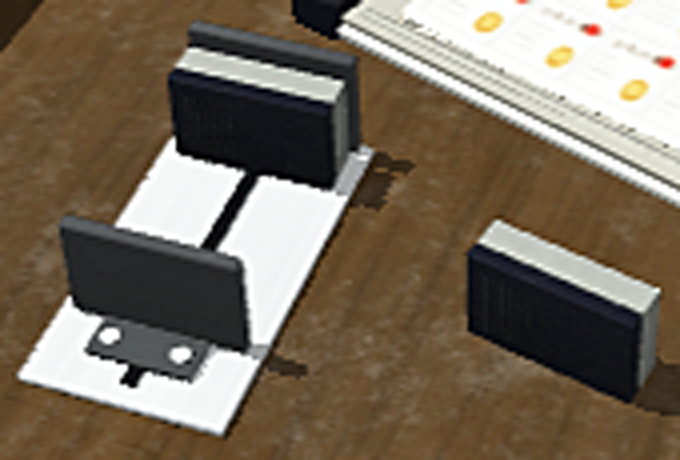

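The crops show the plate corners in the top crop at about (32,48), (25,228), (372,222) and (372,45). The loose box's top-face corners are at about (176,365), (222,371), (187,537) and (138,530). The filed box and stop are also clear.

```bash
python3 - <<'E'
from h import *
np.set_printoptions(precision=1,suppress=True)
T=lambda x,y,z:ray('top',(x+.5)/4-.5+145,(y+.5)/4-.5+165,z)
S=lambda x,y,z:ray('side',(x+.5)/4-.5+165,(y+.5)/4-.5+225,z)
def show(n,P):
    P=np.array(P);print(n,P[:,:2].tolist().__str__() if 0 else P[:,:2].round(1).tolist(),P.mean(0))
show('plate top',[T(32,48,6),T(25,228,6),T(372,222,6),T(372,45,6)])
show('plate side',[S(20,376,6),S(225,435,6),S(373,150,6)])
show('box top',[T(*p,58) for p in[(176,365),(222,371),(187,537),(138,530)]])
show('box side',[S(*p,58) for p in[(498,221),(659,290),(641,316),(468,247)]])
show('stop top edge outer',[T(*p,71) for p in[(82,32),(82,190)]])
show('stop side',[S(*p,71) for p in[(62,218),(243,260)]])
show('filed top',[T(*p,64) for p in[(292,32),(342,30),(345,188),(293,186)]])
show('filed side',[S(*p,64) for p in[(185,50),(343,83),(335,104),(170,72)]])
show('wall top',[T(*p,74) for p in[(343,25),(357,25),(360,188),(345,190)]])
E
```

```text
plate top [[646.8, 368.2], [530.9, 364.4], [537.2, 149.1], [651.5, 152.6]] [591.6 258.5   6. ]
plate side [[640.5, 369.6], [526.9, 366.5], [536.9, 154.6]] [568.1 296.9   6. ]
box top [[442.7, 254.8], [439.5, 228.0], [345.2, 243.3], [348.8, 271.4]] [394.1 249.4  58. ]
box side [[434.1, 230.3], [343.8, 246.8], [347.2, 266.1], [442.0, 252.7]] [391.8 249.   58. ]
stop top edge outer [[638.7, 318.3], [543.0, 312.2]] [590.9 315.2  71. ]
stop side [[636.4, 317.5], [538.3, 311.5]] [587.3 314.5  71. ]
filed top [[642.4, 194.6], [644.0, 164.7], [547.3, 159.6], [548.2, 190.3]] [595.5 177.3  64. ]
filed side [[641.3, 172.5], [547.5, 167.0], [544.7, 184.2], [640.7, 192.0]] [593.5 178.9  64. ]
wall top [[644.1, 163.0], [644.2, 154.6], [545.5, 149.7], [544.2, 158.4]] [594.5 156.4  74. ]
```

```bash
python3 -m creep '[[[0,0,0,0,0,8.4],[0,0,0,0,0,8.4],[0,0,0,0,0,8.4],[0.8,-5.7,0,0,0,0],[0.8,-5.7,0,0,0,0],[0.8,-5.7,0,0,0,0],[0.8,-5.7,0,0,0,0],[0.8,-5.7,0,0,0,0],[0.8,-5.7,0,0,0,0],[0.8,-5.7,0,0,0,0],[0.8,-5.7,0,0,0,0],[0.8,-5.7,0,0,0,0]]]' 0.75 20
cat >> h.py <<'E'
def go(x,y,z,yaw):
    s=get_state(); from scipy.spatial.transform import Rotation as Ro
    R=Ro.from_quat(s['tcp_rot']); M=R.as_matrix(); a=np.radians(yaw)
    G=np.array([[np.cos(a),np.sin(a),0],[np.sin(a),-np.cos(a),0],[0,0,-1]])
    d=(np.array([x,y,z])-s['eef_pos'])
    print('t',round(s['t'],2),'pos',s['eef_pos'].round(1),'yaw',np.degrees(np.arctan2(M[1,0],M[0,0])).round(1),'rot(first)',np.degrees((R.inv()*Ro.from_matrix(G)).as_rotvec()).round(1),'cm after rot',(G.T@d/10).round(2),'now',(M.T@d/10).round(2),'q',s['q'].round(2),'F',s['ft_force'].round(1),'w',round(float(s['gripper_width']),2),round(float(s['grip_force']),1))
E
python3 -c "
from h import *
go(393,249,120,-9.6)"
```

```text
t: 1.7
eef_pos: [304.6, -34.1, 205.6]
tcp_rot: [0.996, -0.084, 0.001, 0.0]
ft_force: [1.2, 0.5, -1.0]
gripper_width: 0.749
grip_force: 0.0
t 1.7 pos [304.6 -34.1 205.6] yaw -9.6 rot(first) [ 0.  -0.1 -0. ] cm after rot [  4.   -29.38   8.56] now [  3.98 -29.39   8.56] q [-0.3  -0.48  1.84 -0.    1.78  1.44] F [ 1.2  0.5 -1. ] w 0.75 0.0
```

```bash
python3 -m creep '[[[0.66,-4.9,0,0,0,0],[0.66,-4.9,0,0,0,0],[0.66,-4.9,0,0,0,0],[0.66,-4.9,1.4,0,0,0],[0.66,-4.9,2.5,0,0,0],[0.66,-4.9,2.5,0,0,0],[0,0,2,0,0,0],[0,0,0,0,0,0]]]'
python3 - <<'E'
from h import *
go(393,249,30,-9.6)
a=snap('top');b=snap('side')
A=cv2.resize(a[230:320,150:240],None,fx=4.4,fy=4.4,interpolation=2)
B=cv2.resize(b[230:320,250:340],None,fx=4.4,fy=4.4,interpolation=2)
cv2.imwrite('pics/e.png',np.hstack([A,B]))
E
```

```text
t: 2.7
eef_pos: [390.8, 247.3, 119.2]
tcp_rot: [0.997, -0.083, -0.002, 0.001]
ft_force: [0.1, 0.1, -0.9]
gripper_width: 0.748
grip_force: 0.0
t 2.7 pos [390.8 247.3 119.2] yaw -9.5 rot(first) [0.2 0.2 0.1] cm after rot [ 0.19 -0.2   8.92] now [ 0.22 -0.23  8.91] q [ 0.44 -0.07  1.7  -0.    1.52  2.18] F [ 0.1  0.1 -0.9] w 0.75 0.0
```

View pics/e.png

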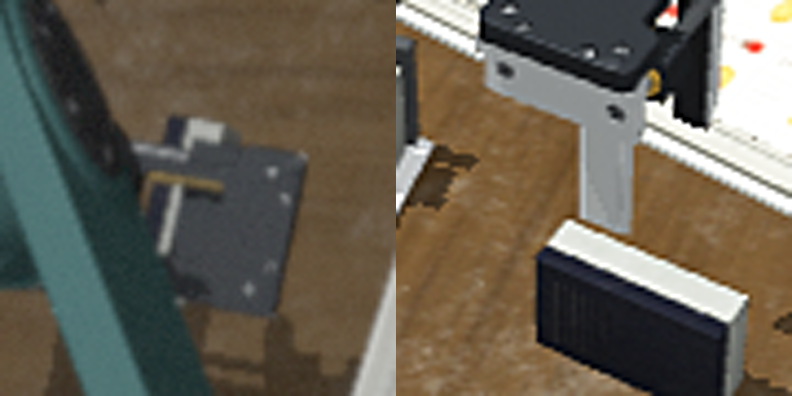

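The fingers straddle the loose box and are aligned with it. I'll go down and grip.

```bash
python3 -m creep '[[[0.2,-0.2,2.5,0,0,0],[0,0,2.5,0,0,0],[0,0,2.5,0,0,0],[0,0,2.4,0,0,0],[0,0,0,0,0,0],[0,0,0,0,0,0]]]'
python3 -m creep '[[[0,0,0,0,0,0],[0,0,0,0,0,0],[0,0,0,0,0,0],[0,0,0,0,0,0],[0,0,0,0,0,0],[0,0,0,0,0,0]]]' 0.2 20
python3 -m creep '[[[0,0,-2.5,0,0,0],[0,0,-4,0,0,0],[0,0,-4,0,0,0],[0,0,-3,0,0,0],[0,0,0,0,0,0]]]'
python3 - <<'E'
from h import *
b=snap('side','f.png')
o=np.array([590,270]);a=np.radians(2.5);p=o-38*np.array([-np.sin(a),np.cos(a)]);print(p)
go(p[0],p[1],140,2.5)
E
```

```text
t: 3.55
eef_pos: [396.0, 249.4, 24.3]
tcp_rot: [0.996, -0.084, 0.001, -0.001]
ft_force: [-0.2, 0.2, 0.5]
gripper_width: 0.748
grip_force: 0.0
t: 4.3
eef_pos: [394.8, 249.3, 22.5]
tcp_rot: [0.997, -0.083, 0.0, -0.0]
ft_force: [-0.9, 1.1, 0.1]
gripper_width: 0.319
grip_force: 20.0
t: 4.92
eef_pos: [396.1, 249.8, 159.7]
tcp_rot: [0.997, -0.083, 0.002, -0.001]
ft_force: [0.2, -0.5, -2.5]
gripper_width: 0.319
grip_force: 20.0
[591.65753672 232.03616758]
t 4.97 pos [394.9 249.2 157.5] yaw -9.6 rot(first) [ -0.   -0.1 -12.1] cm after rot [19.58  2.57  1.75] now [19.68 -1.58  1.77] q [ 0.44 -0.09  1.64 -0.    1.59  2.18] F [ 0.1 -0.  -0.7] w 0.32 20.0
```

View pics/f.png

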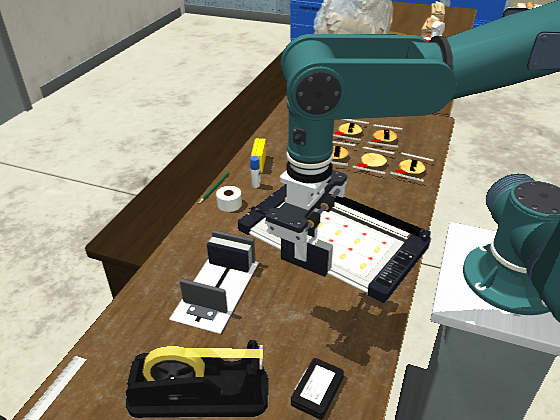

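The box is gripped and lifted, at about (305,250), and the rack is unchanged. Next I'll carry it over the rack.

```bash
python3 -m creep '[[[0,0,0,0,0,-6],[0,0,0,0,0,-6.1],[3.27,0.43,0,0,0,0],[3.27,0.43,0,0,0,0],[3.27,0.43,0,0,0,0],[3.27,0.43,0,0,0,0],[3.27,0.43,0,0,0,0],[3.27,0.43,0,0,0,0],[0,0,3,0,0,0],[0,0,2,0,0,0],[0,0,0,0,0,0],[0,0,0,0,0,0]]]'
python3 - <<'E'
from h import *
go(591.7,232,28.5,2.5)
b=snap('side')[180:330,140:300];cv2.imwrite('pics/g.png',cv2.resize(b,None,fx=4,fy=4,interpolation=2)[:600])
E
```

```text
t: 6.48
eef_pos: [591.5, 232.0, 106.7]
tcp_rot: [1.0, 0.022, -0.001, 0.0]
ft_force: [-0.2, 0.0, -1.2]
gripper_width: 0.319
grip_force: 20.0
t 6.47 pos [591.5 232.  106.7] yaw 2.5 rot(first) [0.  0.1 0. ] cm after rot [ 0.02 -0.    7.82] now [ 0.03 -0.01  7.82] q [ 0.28  0.31  1.3  -0.    1.53  1.81] F [-0.2  0.  -1.2] w 0.32 20.0
```

View pics/g.png

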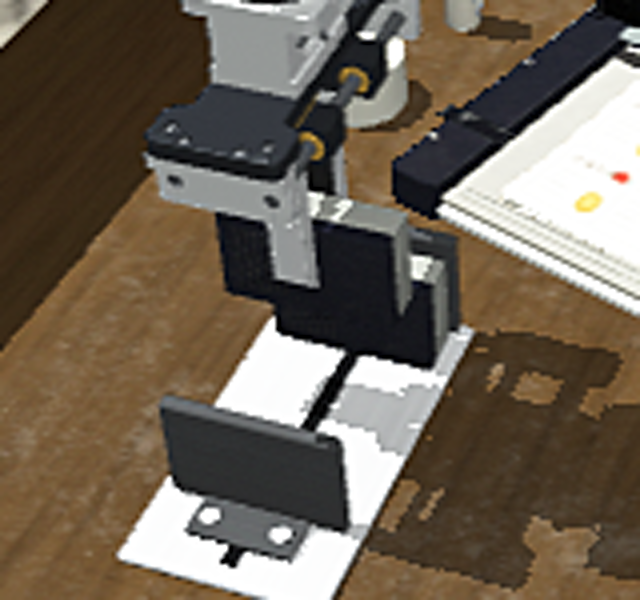

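The box hangs between the stop and the filed box, parallel to both. I'll lower it.

```bash
python3 -m creep '[[[0,0,2,0,0,0],[0,0,2,0,0,0],[0,0,2,0,0,0],[0,0,1,0,0,0],[0,0,0.4,0,0,0],[0,0,0.2,0,0,0],[0,0,0,0,0,0],[0,0,0,0,0,0]]]'
```

```text
t: 7.52
eef_pos: [592.4, 232.2, 32.3]
tcp_rot: [1.0, 0.022, 0.001, -0.0]
ft_force: [0.3, -0.2, 0.1]
gripper_width: 0.315
grip_force: 20.0
```

```bash
python3 -m creep '[[[0,0,0.15,0,0,0],[0,0,0,0,0,0]]]'; python3 -m creep '[[[0,0,0.1,0,0,0],[0,0,0,0,0,0]]]'; python3 -m creep '[[[0,0,0.1,0,0,0],[0,0,0,0,0,0]]]'
```

```text
t: 7.78
eef_pos: [591.8, 232.0, 29.9]
tcp_rot: [1.0, 0.022, -0.0, 0.0]
ft_force: [-0.7, -0.1, -1.7]
gripper_width: 0.319
grip_force: 20.0
t: 8.02
eef_pos: [591.8, 232.0, 28.8]
tcp_rot: [1.0, 0.022, -0.0, 0.0]
ft_force: [-0.5, -0.1, -1.8]
gripper_width: 0.318
grip_force: 20.0
t: 8.28
eef_pos: [592.0, 232.1, 28.6]
tcp_rot: [1.0, 0.022, 0.0, -0.0]
ft_force: [-0.6, -0.0, 1.2]
gripper_width: 0.315
grip_force: 20.0
```

```bash
python3 -m creep '[[[0,0,0.1,0,0,0],[0,0,0,0,0,0]]]'
```

```text
t: 8.52
eef_pos: [592.0, 232.1, 28.6]
tcp_rot: [1.0, 0.022, 0.0, -0.0]
ft_force: [-3.1, -0.9, 5.5]
gripper_width: 0.315
grip_force: 20.0
```

```bash
python3 -m creep '[[[0,0,0,0,0,0],[0,0,0,0,0,0],[0,0,0,0,0,0],[0,0,-2,0,0,0],[0,0,-4,0,0,0],[0,0,-4,0,0,0],[0,0,-2,0,0,0],[0,0,0,0,0,0]]]' 0.48
python3 - <<'E'
from h import *
go(587,340,36,2.5)
b=snap('side')[180:330,140:300];cv2.imwrite('pics/i.png',cv2.resize(b,None,fx=4,fy=4,interpolation=2)[:600])
E
```

```text
t: 9.52
eef_pos: [593.6, 232.6, 151.2]
tcp_rot: [1.0, 0.022, 0.003, -0.001]
ft_force: [0.6, -0.3, -0.8]
gripper_width: 0.479
grip_force: 0.0
t 9.53 pos [593.6 232.6 151.2] yaw 2.5 rot(first) [-0.1 -0.4  0. ] cm after rot [ -0.19 -10.76  11.52] now [ -0.26 -10.74  11.53] q [ 0.28  0.29  1.24 -0.    1.6   1.81] F [ 0.6 -0.3 -0.8] w 0.48 0.0
```

View pics/i.png

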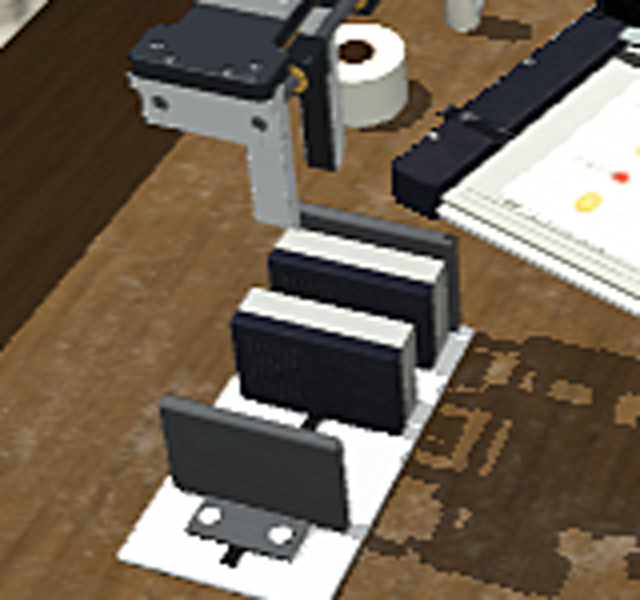

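Both boxes stand square in the rack, with the new one in the middle. I'll move behind the stop with the fingers shut.

```bash
python3 -m creep '[[[0,-3.6,0,0,0,0],[0,-3.6,0,0,0,0],[0,-3.6,0,0,0,0],[0,0,0,0,0,0],[0,0,0,0,0,0],[0,0,3,0,0,0],[0,0,4,0,0,0],[0,0,3,0,0,0],[0,0,1.3,0,0,0],[0,0,0,0,0,0],[0,0,0,0,0,0]]]' 0 10
python3 -m creep '[[[0,0.4,0,0,0,0],[0,0.4,0,0,0,0],[0,0.4,0,0,0,0],[0,0,0,0,0,0]]]'
```

```text
t: 10.95
eef_pos: [588.3, 340.1, 35.9]
tcp_rot: [1.0, 0.022, 0.001, -0.001]
ft_force: [0.8, 0.3, 0.1]
gripper_width: 0.005
grip_force: 0.0
t: 11.45
eef_pos: [588.0, 328.0, 34.6]
tcp_rot: [1.0, 0.022, 0.001, -0.0]
ft_force: [0.7, 1.0, 0.6]
gripper_width: 0.005
grip_force: 0.6
```

```bash
python3 -m creep '[[[0,0.5,0,0,0,0],[0,0.5,0,0,0,0],[0,0.5,0,0,0,0],[0,0.5,0,0,0,0],[0,0.5,0,0,0,0],[0,0.5,0,0,0,0]]]'
python3 -m creep '[[[0,0.5,0,0,0,0],[0,0.5,0,0,0,0],[0,0.5,0,0,0,0],[0,0.5,0,0,0,0],[0,0.5,0,0,0,0],[0,0.5,0,0,0,0]]]'
python3 -m creep '[[[0,0.3,0,0,0,0],[0,0.3,0,0,0,0],[0,0.3,0,0,0,0],[0,0,0,0,0,0]]]'
```

```text
t: 12.2
eef_pos: [588.9, 297.6, 33.9]
tcp_rot: [1.0, 0.022, -0.0, 0.0]
ft_force: [0.0, 2.9, 2.1]
gripper_width: 0.005
grip_force: 1.1
t: 12.95
eef_pos: [590.0, 267.8, 33.8]
tcp_rot: [1.0, 0.022, -0.0, -0.0]
ft_force: [-1.6, 3.1, 1.4]
gripper_width: 0.005
grip_force: 1.4
t: 13.45
eef_pos: [590.6, 258.5, 33.7]
tcp_rot: [1.0, 0.022, -0.0, 0.0]
ft_force: [-0.3, 1.6, 0.9]
gripper_width: 0.007
grip_force: 0.8
```

```bash
python3 - <<'E'
from h import *
b=snap('side')[180:330,140:300];cv2.imwrite('pics/j.png',cv2.resize(b,None,fx=4,fy=4,interpolation=2)[:600])
E
```

```text
(no output)
```

View pics/j.png

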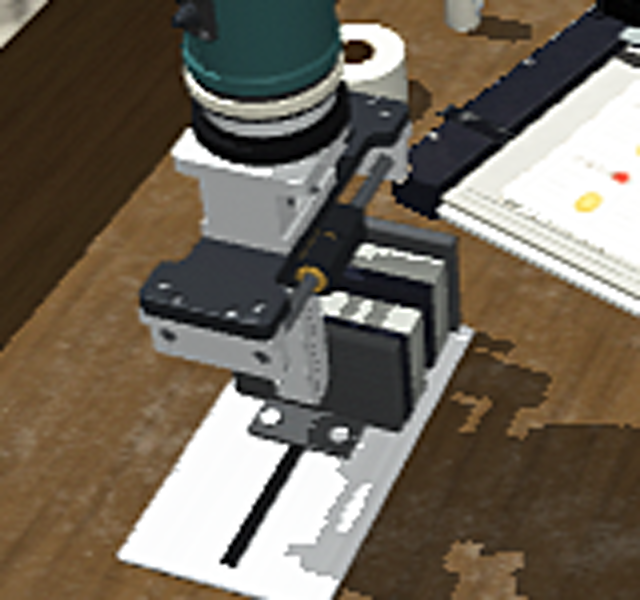

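The stop is against the new box, with a gap to the filed box still open. I'll keep pushing and watch the force.

```bash
python3 -m creep '[[[0,0.2,0,0,0,0],[0,0.2,0,0,0,0],[0,0.2,0,0,0,0],[0,0.2,0,0,0,0]]]'
python3 -m creep '[[[0,0.15,0,0,0,0],[0,0.15,0,0,0,0]]]';python3 -m creep '[[[0,0.1,0,0,0,0],[0,0.1,0,0,0,0]]]'
```

```text
t: 14.0
eef_pos: [591.0, 250.9, 33.7]
tcp_rot: [1.0, 0.022, -0.0, 0.0]
ft_force: [-0.2, 3.2, -1.3]
gripper_width: 0.004
grip_force: 1.3
t: 14.25
eef_pos: [591.1, 247.9, 33.7]
tcp_rot: [1.0, 0.022, -0.0, 0.0]
ft_force: [-0.3, 3.1, -1.3]
gripper_width: 0.006
grip_force: 1.3
t: 14.5
eef_pos: [591.1, 246.1, 33.7]
tcp_rot: [1.0, 0.022, -0.0, -0.0]
ft_force: [-0.1, 3.3, -1.4]
gripper_width: 0.004
grip_force: 1.6
```

```bash
python3 -m creep '[[[0,0.1,0,0,0,0],[0,0.1,0,0,0,0]]]';python3 -m creep '[[[0,0.1,0,0,0,0]]]';python3 -m creep '[[[0,0.1,0,0,0,0]]]';python3 -m creep '[[[0,0.1,0,0,0,0]]]'
```

```text
t: 14.75
eef_pos: [591.2, 245.2, 33.7]
tcp_rot: [1.0, 0.022, -0.0, -0.001]
ft_force: [-0.4, 6.5, -3.3]
gripper_width: 0.001
grip_force: 3.6
t: 14.88
eef_pos: [591.2, 245.3, 33.8]
tcp_rot: [1.0, 0.022, 0.0, -0.002]
ft_force: [0.6, 9.4, -4.0]
gripper_width: 0.006
grip_force: 4.6
t: 15.0
eef_pos: [591.2, 245.3, 33.8]
tcp_rot: [1.0, 0.022, 0.0, -0.003]
ft_force: [-0.7, 12.2, -3.7]
gripper_width: 0.005
grip_force: 5.7
t: 15.12
eef_pos: [591.2, 245.3, 33.9]
tcp_rot: [1.0, 0.023, 0.0, -0.004]
ft_force: [0.8, 13.2, -5.3]
gripper_width: 0.005
grip_force: 6.8
```

The force jumps and motion stops at y = 245, so the row is snug. I'll back off, rise and check.

```bash
python3 -m creep '[[[0,-0.5,0,0,0,0],[0,-1,0,0,0,0],[0,-2,0,0,0,0],[0,0,-3,0,0,0],[0,0,-4,0,0,0],[0,0,-4,0,0,0],[0,0,0,0,0,0],[0,0,0,0,0,0],[0,0,0,0,0,0]]]'
python3 - <<'E'
from h import *
b=snap('side')[180:330,140:300];cv2.imwrite('pics/k.png',cv2.resize(b,None,fx=4,fy=4,interpolation=2)[:600])
E
```

```text
t: 16.25
eef_pos: [588.8, 275.8, 141.4]
tcp_rot: [1.0, 0.022, -0.002, 0.001]
ft_force: [0.2, 0.5, 0.2]
gripper_width: 0.004
grip_force: 0.0
```

View pics/k.png

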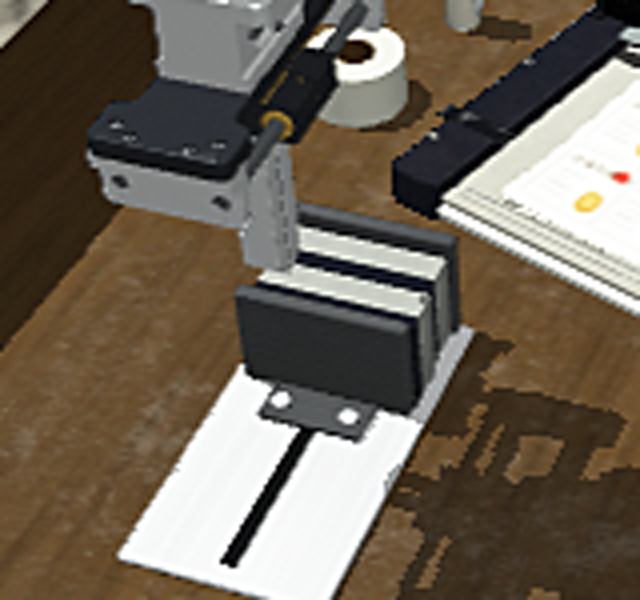

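The picture shows both boxes upright and face to face between the stop and the end wall, with the gripper clear.

```bash
python3 -c "
from workcell import *
print(finish_job())"
```

```text
the job is handed in; nothing more can be done
None
```

The loose box now stands in the rack beside the filed one, and the stop is pushed up until both are snug against the end wall. The gripper is clear, and I handed the job in at about 16 s; `finish_job()` returned no verdict.

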